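# Check and reset the sander's emergency stop

### The arm

A 6-joint arm with a two-finger parallel gripper is mounted at the origin on the work surface. World frame = base frame: x ahead of the robot, y to its left, z up, the work surface at z = 0. Lengths are in mm, angles in rad, forces in N, time in s.
With the tool pointing down it reaches from about 350 to 975 mm from the base axis. Payload 17.4 kg.
Tool frame: the origin (TCP) lies at the very end of the fingers, on their centre line; the grasp point (between the pads) lies bot.tcp_to_grasp behind it (bot.tcp_to_grasp is the distance from the TCP to the grasp point, in mm); z points along the fingers, y is the direction in which the jaws open and shut (so a half turn about z gives the same grasp; the last joint's range is limited). The gripper opens to 85 mm and grips with 20 to 120 N. Pads are 22 mm wide; open, the fingers measure 114 mm over their backs; the gripper's body (76 mm by 85 mm) begins 54 mm behind the grasp point. The pads swing forward as they close: fully open they stand 13 mm farther back than shut.
Start: joints at [1.302, 0.116, 1.442, -0, 1.584, -0.038], TCP at [154.418, 657.105, 194.003] pointing down, gripper open.
Joint ranges: [-2.83, 2.83], [-0.83, 2.19], [0.07, 2.5], [-1.14, 4.28], [0.01, 3], [-2.97, 2.97]. Speed limits (rad/s): [1.89, 1.89, 2.22, 3.14, 3.14, 3.14].

### API

Orientations are given as a 3x3 rotation matrix whose columns are the frame's x, y, z axes.
In Python, from station import get_state, camera, finish_job, bot gives the robot as it stands.
- The arm moves only by the tool carry_out, never from a script. Its argument "targets" is a list of rows, each a list of 7 numbers: the shift along the tool's x, y, z in mm, then the turn, a rotation vector about the tool's x, y, z in degrees, then the opening, from 0 (shut) to 1 (fully open). A call has 1 to 10 rows; each row is the pose to reach, as a shift and turn from the pose measured when the call began, along the tool's axes at that moment; what a row does not reach only later rows make up. A row lasts 1/10 s, in which the tool goes at most 50 mm and 8.59 degrees, less where a joint would pass 70% of its speed; a pose out of reach is approached as far as the arm can. A call with a gripper value outside its range is refused whole. The fingers move at their own pace and stop on an object; "force" is the grip in N (left out, the last holds). Time passes only in rows, so rows that repeat a pose let the fingers close. It gives the time, the measured TCP pose, the force and the opening at its end, in the units of the state.
- get_state(): the state, without advancing time (a new reading comes with each control period).
- camera(name): name is "scene" or "top" or "wrist"; returns a dict with "pixels" (384x512x3 uint8, blue, green, red), "vertical_fov" (degrees; the focal length in pixels is half the picture's height over the tangent of half this angle, whatever the lens; pixels are square), "cx", "cy" (the principal point, pixels), "rvec" (rotation vector, rad) and "tvec" (3), from world to camera coordinates, as OpenCV has them. Camera axes: x right, y down, z forward; pixel columns grow to the right and rows downward; lengths in mm; the calibration is good to about 2 mm. The wrist camera is an equidistant fisheye: a pixel r from the principal point sees the ray r / f radians off the axis. A picture is of the moment at which its call begins. There is no depth.
- finish_job(): hands the job in, once; it reports no verdict.
The state is a dict: "t": time; "qpos": joint angles; "qvel": joint speeds; "tau": joint torques, N m; "tool_pos": TCP position; "eef_rot": TCP orientation; "contact_force": force on the tool from outside, world axes, zero at the start; "wrist_torque": the same for the moment, N m; "gripper_width": finger opening in mm.
Only numpy, scipy, OpenCV 4.12 (cv2) and the standard library are available. Lean on these libraries where they do the work, as an engineer would, in place of code of your own. Each camera call takes 0.05 s, during which the arm holds its last target.

### The job

Do the daily check of the belt sander's emergency stop: with a fingertip push the red mushroom button on the yellow box in until it latches, take the finger off so that it is seen to stay in, then turn it clockwise by pushing one of its lobes round from the side until it pops back out. After that press the blue reset button on the grey box right down and let it come up again. Use light fingertip pushes only and never grip the mushroom head; do not press the green start button, and leave everything else on the bench where it is.

Things in the scene. Friction and masses are not known exactly. Their poses are not given: they have to be found in the camera images.
- stop_box: Emergency-stop station, screwed to the bench: box 80 x 80 mm, 64 mm high, grey below, yellow above; screw lugs 14 mm out at its foot on the +y and -y sides, steel conduit stub behind (+x side, 28 mm out, 26 mm high). Origin: centre of its underside; z up. The red mushroom button stands in the middle of its top, axis along z, on a black collar 39 mm across and 8 mm high.
- stop_head: Red mushroom head: domed crown 44 mm across with three lobes 120 degrees apart, like a three-armed star from above. Lobes: 18 mm wide with a round end, reaching 37 mm from the axis, 12 mm thick, their tops 8 mm below the crown's top. Frame moves with the head: origin on the axis, at bench height with the button out; z up; one lobe points along +x, the others at +120 and -120 degrees. White clockwise arrows on the crown.
- stop_top (a point): Top centre of the red crown: 104 mm above the bench with the button out, 96 mm latched, 94 mm fully down. So the lobes lie 84 to 96 mm above the bench when out, 76 to 88 mm when latched. It moves with the head; axes as stop_head (x along one lobe, z up).
- stop_press (a joint): How far the mushroom button is in, in m: 0 is out, 0.010 fully down. It needs about 10 N downward; pushed in more than 0.008 and let go it snaps and stays latched at 0.008, otherwise it springs back to 0.
- stop_twist (a joint): Turn of the mushroom head, clockwise from above, in rad: 0 at rest, end stop 0.95; it does not turn the other way from rest. A spring brings it back to 0: 0.04 N m to begin, about 0.085 N m (3 N on a lobe 30 mm out) at 0.7. With the button latched, turning past about 0.7 (40 degrees) frees the latch and the button jumps up 8 mm by itself.
- control_box: Grey control station, screwed to the bench, 80 mm (its x) x 124 mm (its y) x 60 mm high, black below, with a conduit stub behind it (+x side). Origin: centre of its underside, at bench height; z up. On its top, 4 mm to +x of the centre, stand the blue reset button (at y = +32 mm) and the green start button (at y = -32 mm).
- reset_top (a point): Top centre of the blue reset button: a round cap 28 mm across, standing 10 mm proud of its 44 mm aluminium bezel, 82 mm above the bench. It is pressed straight down and moves with the cap.
- reset (a joint): Blue reset button: 0 up, 0.006 (m) fully down; about 5 N takes it fully down and it springs back up. It counts as pressed beyond 0.004.
- start (a joint): Green start button, same size and height as the blue one, 64 mm from it: 0 up, 0.006 (m) fully down. Must not be pressed.
- tape_roll: Masking-tape roll lying flat, 92 mm across, 24 mm high, loose, to be left alone; origin at the centre of its underside.
- sanding_block: Cork sanding block, 120 x 66 x 34 mm, loose, to be left alone; origin at the centre of its underside.
- primer_can: Primer can, 84 mm across, 115 mm high, loose, to be left alone; origin at the centre of its underside.
- pry_tool: Flat blue-grey plastic pry bar, 200 x 28 x 10 mm, long side along its x, loose, to be left alone; origin on its underside.
- screwdriver: Screwdriver lying along its x, about 200 mm long, loose, to be left alone; origin on its underside.

How it is judged:
By the outcome, as a careful person would: the job done as asked, in the order asked, and still so for the second after the job is handed in, with the robot touching nothing.
It also fails if it takes over 59 s, if anything falls off the work surface, if the arm or the gripper's body presses on something with over 40 N, if the wrist force passes 120 N, or if a joint passes its speed limit or range.

## Working session

There is one attempt and no reset: what is moved stays moved. The work goes in short steps, Python scripts to look and compute and a tool call to move; the robot and the scene stay as the last step left them, time stands still between calls to the robot, and variables do not carry over. Pictures are saved under pics/ and viewed, and the job is handed in when it is done.

Besides the shell and the picture viewer there is one more tool, called after "Call:" as name([rows], argument=value, ...), one row to a line, values as JSON. carry_out: Moves the arm, as the interface text tells. Its arguments: {"type":"object","properties":{"targets":{"type":"array"},"force":{"type":"number"}},"required":["targets"]}

```bash
mkdir -p pics; ls
python3 - <<'E'
from station import get_state,camera,bot
import cv2
s=get_state();print(s)
print([a for a in dir(bot) if a[0]!='_'], bot.tcp_to_grasp)
for n in("scene","top","wrist"):
    c=camera(n);cv2.imwrite(f"pics/{n}0.png",c["pixels"]);print(n,c["vertical_fov"],c["cx"],c["cy"],c["rvec"],c["tvec"])
E
```

```text
pics
{'t': 0.0, 'qpos': array([ 1.30220556e+00,  1.16491820e-01,  1.44227446e+00, -3.46803127e-05,
        1.58400649e+00, -3.78323862e-02]), 'qvel': array([ 0.00086537, -0.00023057, -0.00156499,  0.0005504 ,  0.00039669,
        0.00046571]), 'tau': array([-3.23679131e-03, -7.31997943e+01, -6.32488775e+01, -2.77760964e-04,
        6.27818779e-03, -1.38140899e-05]), 'tool_pos': array([154.3605677 , 656.8669907 , 193.25255734]), 'eef_rot': array([[-9.73493121e-01,  2.28716125e-01, -2.79736354e-04],
       [ 2.28716296e-01,  9.73492445e-01, -1.14700417e-03],
       [ 9.98287989e-06, -1.18058093e-03, -9.99999303e-01]]), 'contact_force': array([1.05238975, 0.26472453, 0.71088085]), 'wrist_torque': array([ 0.04475284, -0.0026256 , -0.016561  ]), 'gripper_width': 85.19680153805353}
['MotionError', 'tcp_to_grasp'] 18.700000000000003
scene 43.21104269881403 258.7206470321742 187.64671710773996 [ 0.75779824  2.5546092  -1.11511844] [ 502.30856102 -170.51467444 1699.11416603]
top 44.39718570991485 255.029424966458 192.49636848713334 [ 2.18583349 -2.18006764  0.06635103] [  20.19775658  591.13981199 1390.61562784]
wrist 65.70646984690485 257.6331152069124 188.5163183270245 [-2.26275169 -1.79281034 -0.27564948] [-675.25836412  -38.76706221  380.78221147]
```

View pics/top0.png

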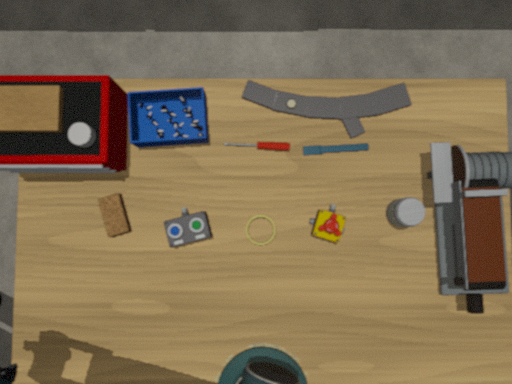

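View pics/scene0.png

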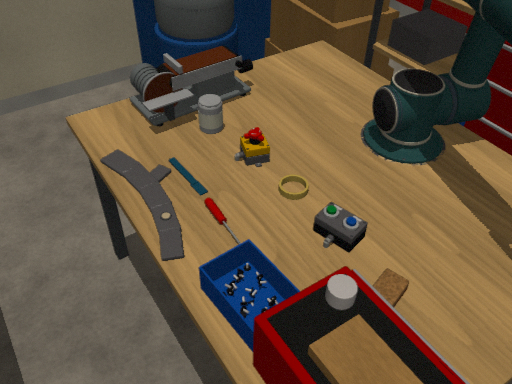

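View pics/wrist0.png

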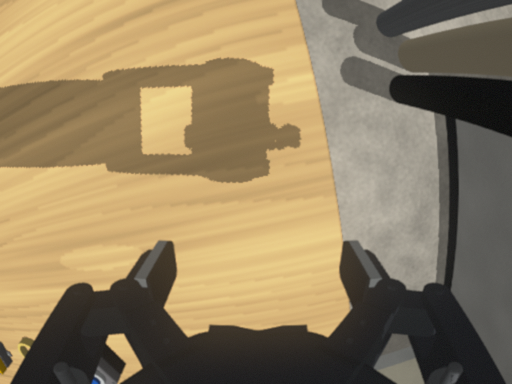

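```bash
cat > h.py <<'E'
import numpy as np,cv2
from station import get_state,camera,bot
def ray(c,u,v,fish=False):
    R=cv2.Rodrigues(np.array(c["rvec"]))[0];t=np.array(c["tvec"]).ravel()
    f=c["pixels"].shape[0]/2/np.tan(np.radians(c["vertical_fov"])/2)
    x=np.array([u-c["cx"],v-c["cy"]])
    if fish:
        r=np.hypot(*x);th=r/f;d=np.array([*(x/max(r,1e-9)*np.sin(th)),np.cos(th)])
    else: d=np.array([x[0]/f,x[1]/f,1])
    return -R.T@t,R.T@d
def onz(c,u,v,z,fish=False):
    o,d=ray(c,u,v,fish);return (o+d*(z-o[2])/d[2])
def proj(c,P,fish=False):
    R=cv2.Rodrigues(np.array(c["rvec"]))[0];t=np.array(c["tvec"]).ravel()
    f=c["pixels"].shape[0]/2/np.tan(np.radians(c["vertical_fov"])/2)
    p=R@np.array(P)+t
    if fish:
        r=np.hypot(p[0],p[1]);th=np.arctan2(r,p[2]);return p[:2]/r*th*f+[c["cx"],c["cy"]]
    return p[:2]/p[2]*f+[c["cx"],c["cy"]]
def mask(img,col):
    h=cv2.cvtColor(img,cv2.COLOR_BGR2HSV);H,S,V=cv2.split(h)
    if col=="red": return (((H<8)|(H>172))&(S>150)&(V>90))
    if col=="blue": return ((H>100)&(H<125)&(S>120)&(V>80))
    if col=="green": return ((H>50)&(H<90)&(S>100)&(V>60))
    if col=="yellow": return ((H>20)&(H<35)&(S>180)&(V>120))
def comps(m,x0,y0,x1,y1):
    mm=np.zeros(m.shape,np.uint8);mm[y0:y1,x0:x1]=m[y0:y1,x0:x1]
    n,l,s,c=cv2.connectedComponentsWithStats(mm)
    return [(s[i,4],c[i],l==i) for i in range(1,n) if s[i,4]>8]
E
python3 - <<'E'
from h import *
c=camera("top");im=c["pixels"]
for col,b,z in(("red",(300,190,360,250),98),("yellow",(300,190,360,250),64),("blue",(160,200,215,250),82),("green",(160,200,215,250),82)):
    for a,p,_ in comps(mask(im,col),*b): print(col,a,p,onz(c,*p,z))
cv2.imwrite("pics/tz1.png",cv2.resize(im[185:260,150:360],None,fx=3.8,fy=3.8,interpolation=cv2.INTER_CUBIC))
cv2.imwrite("pics/tz2.png",cv2.resize(im[195:255,300:370],None,fx=10,fy=10,interpolation=cv2.INTER_CUBIC))
c=camera("scene");im=c["pixels"]
cv2.imwrite("pics/sz.png",cv2.resize(im[115:175,225:285],None,fx=9,fy=9,interpolation=cv2.INTER_CUBIC))
E
```

```text
red 179 [330.70391061 225.64804469] [ 492.694809   -192.22457314   98.        ]
yellow 343 [323.70262391 226.37609329] [ 490.48690849 -177.20428303   64.        ]
yellow 89 [340.3258427  221.42696629] [ 504.89092693 -225.28547912   64.        ]
blue 48 [174.35416667 230.35416667] [477.9679388 251.31542    82.       ]
green 45 [195.93333333 224.55555556] [494.66364189 189.83389753  82.        ]
```

View pics/tz2.png

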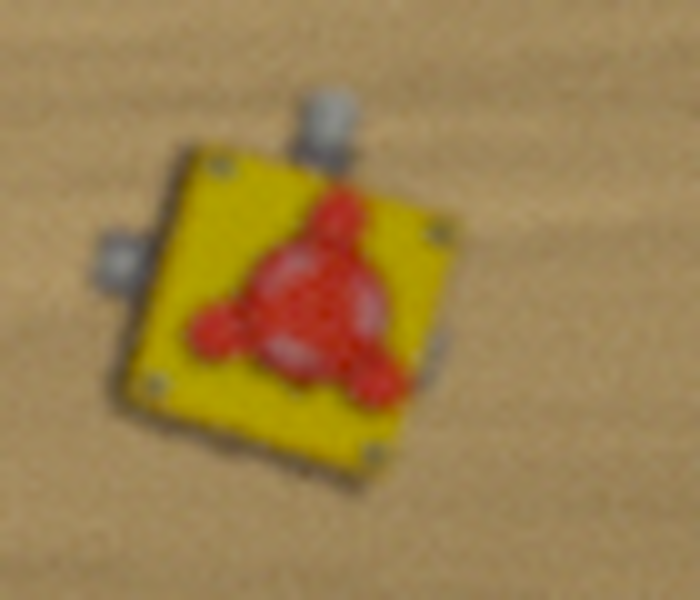

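View pics/sz.png

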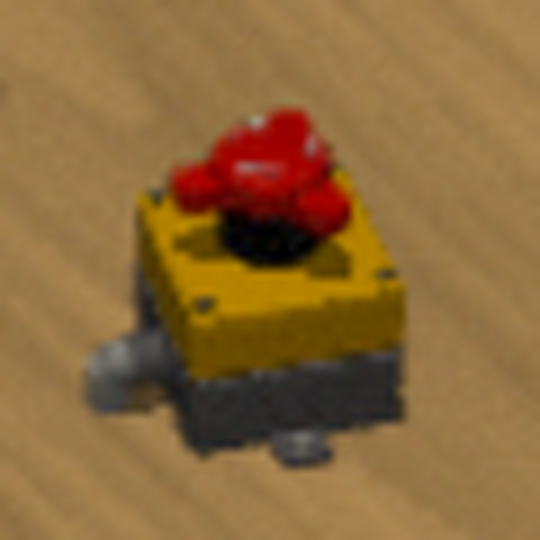

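```bash
cat >> h.py <<'E'
from scipy.spatial.transform import Rotation as Ro
def goal(P,yaw,s=None):
    """row for TCP at P, tool down, tool x at yaw deg"""
    s=s or get_state();R=s["eef_rot"];a=np.radians(yaw)
    x=np.array([np.cos(a),np.sin(a),0]);z=np.array([0,0,-1.]);G=np.stack([x,np.cross(z,x),z],1)
    d=R.T@(np.array(P)-s["tool_pos"]);w=Ro.from_matrix(R.T@G).as_rotvec(degrees=True)
    print(np.round(d,1).tolist(),np.round(w,2).tolist())
def st():
    s=get_state();R=s["eef_rot"];print("t%.2f"%s["t"],"pos",np.round(s["tool_pos"],2),"yaw %.2f"%np.degrees(np.arctan2(R[1,0],R[0,0])),"tilt",np.round(R[:2,2],4),"F",np.round(s["contact_force"],2),"T",np.round(s["wrist_torque"],2),"w",round(s["gripper_width"],1),"q",np.round(s["qpos"],2))
E
python3 - <<'E'
from h import *
goal((400,200,230),103)
c=camera("wrist");o,d=ray(c,c["cx"],c["cy"],True);s=get_state();print(s["eef_rot"].T@(o-s["tool_pos"]),s["eef_rot"].T@d)
E
```

```text
[-343.6, -388.7, -36.1] [-0.03, 0.02, 63.78]
[  78.10872515    0.92741268 -180.0861244 ] [-3.02506490e-01 -8.20478622e-04  9.53146972e-01]
```

Call:
carry_out([
  [-344, -389, -36, 0, 0, 64, 0],
  [-344, -389, -36, 0, 0, 64, 0],
  [-344, -389, -36, 0, 0, 64, 0],
  [-344, -389, -36, 0, 0, 64, 0],
  [-344, -389, -36, 0, 0, 64, 0],
  [-344, -389, -36, 0, 0, 64, 0],
  [-344, -389, -36, 0, 0, 64, 0],
  [-344, -389, -36, 0, 0, 64, 0],
  [-344, -389, -36, 0, 0, 64, 0],
  [-344, -389, -36, 0, 0, 64, 0],
], force=20)

```text
t: 1.3
tool_pos: [391.0, 215.9, 228.9]
eef_rot: [[-0.221, 0.975, 0.001], [0.975, 0.221, 0.0], [-0.0, 0.001, -1.0]]
contact_force: [1.0, 0.2, 0.8]
gripper_width: 0.1
```

Run:
```python
from h import *
st();goal((400,200,230),103);goal((430,-230,230),103)
c=camera("wrist");cv2.imwrite("pics/w1.png",c["pixels"])
```

```text
t1.30 pos [390.97 215.86 228.91] yaw 102.78 tilt [0.0007 0.    ] F [0.99 0.18 0.76] T [ 0.03 -0.01 -0.03] w 0.1 q [ 0.45 -0.4   1.85 -0.    1.69  0.22]
[-17.5, 5.3, -1.1] [0.04, 0.01, -0.22]
[-443.4, -60.6, -1.1] [0.04, 0.01, -0.22]
```

View pics/w1.png

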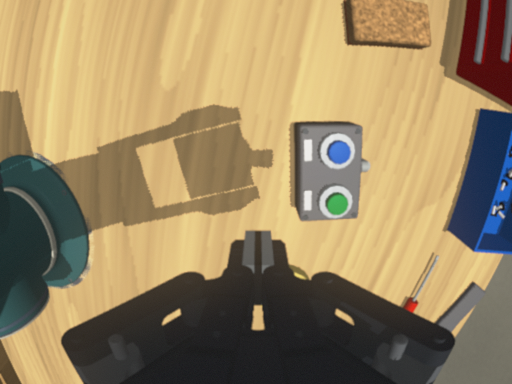

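Run:
```python
from h import *
c=camera("wrist")
for col in("blue","green"):
    for a,p,_ in comps(mask(c["pixels"],col),300,120,365,225): print(col,a,p,onz(c,*p,82,True))
s=get_state();R=s["eef_rot"]
for y in(-15,15):
  print(proj(c,s["tool_pos"]+R@[0,y,0],True))
cv2.imwrite("pics/w1z.png",cv2.resize(c["pixels"][220:350,190:330],None,fx=4,fy=4))
```

```text
blue 376 [337.28989362 146.19946809] [477.1740263  254.15361806  82.        ]
green 328 [335.71341463 198.41463415] [493.50508568 193.11932267  82.        ]
[234.41024683 214.7060841 ]
[279.96934393 214.78537574]
```

View pics/w1z.png

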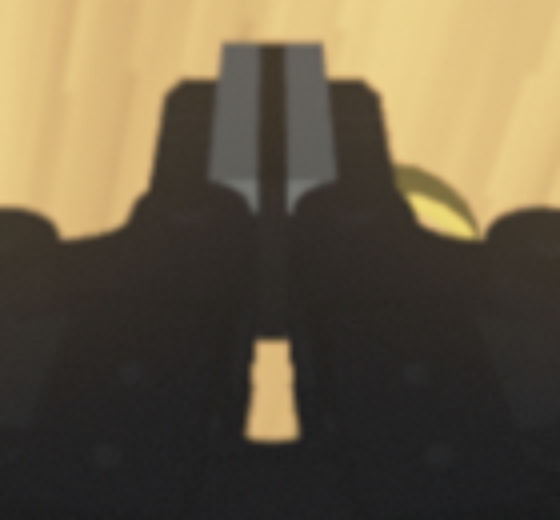

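Call:
carry_out([
  [-443, -60, 0, 0, 0, 0, 0],
  [-443, -60, 0, 0, 0, 0, 0],
  [-443, -60, 0, 0, 0, 0, 0],
  [-443, -60, 0, 0, 0, 0, 0],
  [-443, -60, 0, 0, 0, 0, 0],
  [-443, -60, 0, 0, 0, 0, 0],
  [-443, -60, 0, 0, 0, 0, 0],
  [-443, -60, 0, 0, 0, 0, 0],
  [-443, -60, 0, 0, 0, 0, 0],
  [-443, -60, 0, 0, 0, 0, 0],
])

```text
t: 2.4
tool_pos: [429.1, -236.2, 228.8]
eef_rot: [[-0.211, 0.977, 0.0], [0.977, 0.211, -0.001], [-0.001, -0.0, -1.0]]
contact_force: [0.4, 0.9, 0.4]
gripper_width: 0.2
```

Run:
```python
from h import *
st()
c=camera("wrist");cv2.imwrite("pics/w2.png",c["pixels"])
for a,p,_ in comps(mask(c["pixels"],"red"),0,0,512,384): print(a,p,onz(c,*p,98,True))
```

```text
t2.40 pos [ 429.12 -236.22  228.77] yaw 102.18 tilt [ 0.0001 -0.0009] F [0.4  0.92 0.42] T [0.06 0.   0.02] w 0.2 q [-0.55 -0.3   1.77 -0.    1.67 -0.77]
804 [474.55223881  78.28606965] [665.7327002  -59.27852189  98.        ]
1509 [323.72100729 142.62491716] [ 491.36068877 -190.94277022   98.        ]
```

View pics/w2.png

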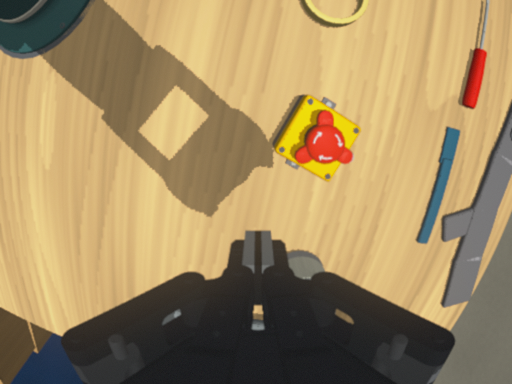

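Run:
```python
from h import *
c=camera("wrist");t=camera("top")
for cam,b,f in((c,(270,90,370,190),True),(t,(300,190,360,250),False)):
    m=max(comps(mask(cam["pixels"],"red"),*b),key=lambda k:k[0])[2]
    v,u=np.nonzero(m);P=np.array([onz(cam,a,b_,94,f)[:2] for a,b_ in zip(u,v)])
    C=P.mean(0)
    for _ in range(3):
        d=P-C;r=np.hypot(*d.T);k=r>26;th=np.degrees(np.arctan2(d[k,1],d[k,0]))
        # third harmonic
        a=np.degrees(np.angle(np.mean(np.exp(3j*np.radians(th)))))/3
        tips=[]
        for j in(0,120,240):
            w=(th-(a+j)+180)%360-180;s=np.abs(w)<30;tips.append(P[k][s].mean(0))
        C=np.mean(tips,0)
    print(C,"yaw",a,np.round(tips,1).tolist(),[np.hypot(*(x-C)) for x in tips])
goal((492,-191.5,150),73)
st()
```

```text
[ 493.09153958 -191.67431405] yaw -17.11272966956199 [[522.2, -200.6], [486.1, -162.7], [471.0, -211.7]] [np.float64(30.414323196386363), np.float64(29.785084608849385), np.float64(29.78238818430288)]
[ 492.76204414 -192.78059317] yaw -16.985715144989083 [[520.2, -201.1], [486.3, -164.7], [471.7, -212.5]] [np.float64(28.72178847844784), np.float64(28.800290101165764), np.float64(28.86362773969103)]
[26.0, 69.7, 79.5] [0.07, 0.02, 29.39]
t2.55 pos [ 429.45 -231.81  229.42] yaw 102.39 tilt [ 0.0011 -0.0003] F [ 1.29  0.2  -0.29] T [-0.01  0.01 -0.03] w 0.3 q [-0.55 -0.31  1.78  0.    1.67 -0.76]
```

Run:
```python
from h import *
goal((493,-192,125),103)
```

```text
[25.3, 70.5, 104.5] [0.06, 0.03, -0.61]
```

Call:
carry_out([
  [15, 50, 30, 0, 0, -0.6, 0],
  [25.3, 70.5, 60, 0, 0, -0.6, 0],
  [25.3, 70.5, 90, 0, 0, -0.6, 0],
  [25.3, 70.5, 104.5, 0, 0, -0.6, 0],
  [25.3, 70.5, 104.5, 0, 0, -0.6, 0],
  [25.3, 70.5, 104.5, 0, 0, -0.6, 0],
])

```text
t: 3.15
tool_pos: [493.2, -191.9, 126.6]
eef_rot: [[-0.225, 0.974, 0.003], [0.974, 0.225, -0.001], [-0.002, 0.002, -1.0]]
contact_force: [0.2, -0.8, 0.9]
gripper_width: 0.1
```

Run:
```python
from h import *
st();goal((493,-192,106),103)
c=camera("wrist");cv2.imwrite("pics/w3.png",c["pixels"])
c=camera("scene");cv2.imwrite("pics/s3.png",cv2.resize(c["pixels"][80:190,200:340],None,fx=5,fy=5))
```

```text
t3.15 pos [ 493.24 -191.9   126.59] yaw 103.01 tilt [ 0.0026 -0.001 ] F [ 0.21 -0.77  0.93] T [-0.03  0.01  0.01] w 0.1 q [-0.42 -0.18  1.84  0.    1.48 -0.65]
[-0.0, -0.3, 20.6] [0.13, 0.09, 0.01]
```

View pics/w3.png

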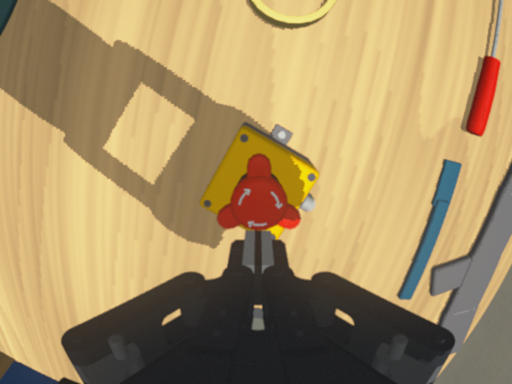

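View pics/s3.png

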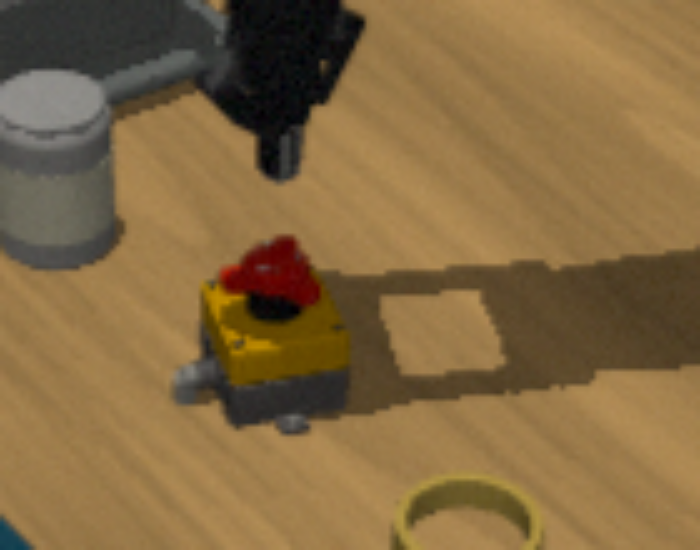

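Run:
```python
from h import *
s=get_state();R=s["eef_rot"];c=camera("scene")
for z in(0,-10,-20):print(z,(proj(c,s["tool_pos"]+R@[0,0,z])-[200,80])*5)
w=camera("wrist")
for x in(-11,0,11):
  for z in(0,-10):print(x,z,proj(w,s["tool_pos"]+R@[x,0,z],True))
print((proj(c,[493,-192,104])-[200,80])*5,proj(w,[493,-192,104],True))
```

```text
0 [274.09512072 225.42573447]
-10 [274.42283233 212.22918248]
-20 [274.75347236 198.91470652]
-11 0 [258.10822696 234.18617194]
-11 -10 [258.11839079 241.08020995]
0 0 [258.11296876 219.26870406]
0 -10 [258.12397908 225.62016404]
11 0 [258.11704933 203.66868026]
11 -10 [258.1288713  209.38046169]
[274.45638081 255.43199674] [257.43269772 206.02055313]
```

Run:
```python
from h import *
s=get_state();c=camera("scene");w=camera("wrist")
o1,d1=ray(c,200+280/5,80+180/5);o2,d2=ray(w,258,231,True)
A=np.stack([d1,-d2],1);k=np.linalg.lstsq(A,o2-o1,rcond=None)[0]
p,q=o1+k[0]*d1,o2+k[1]*d2;print(p,q,s["eef_rot"].T@(p-s["tool_pos"]),s["eef_rot"].T@(q-s["tool_pos"]))
cv2.imwrite("pics/s4.png",cv2.resize(c["pixels"][95:150,230:290],None,fx=10,fy=10,interpolation=cv2.INTER_NEAREST))
```

```text
[ 493.61470872 -186.67952796  164.43195063] [ 491.11623017 -183.55498175  162.67314214] [  5.48279534   1.63364783 -37.89874655] [  9.09162155  -0.10510938 -36.15183839]
```

View pics/s4.png

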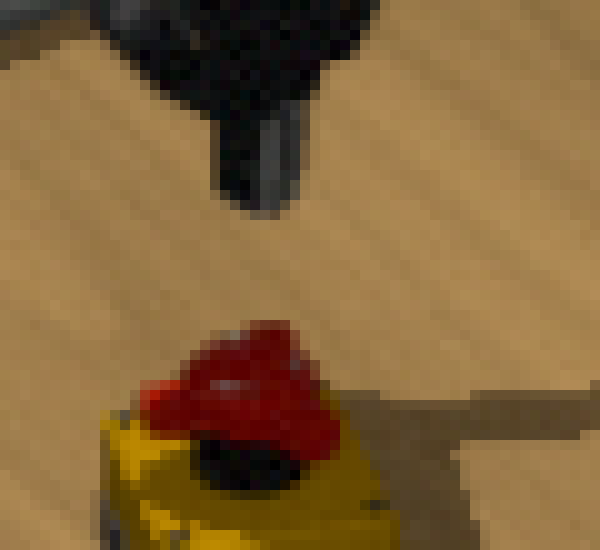

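Call:
carry_out([
  [0, 0, 5, 0, 0, 0, 0],
  [0, 0, 10, 0, 0, 0, 0],
  [0, 0, 14, 0, 0, 0, 0],
  [0, 0, 18, 0, 0, 0, 0],
  [0, 0, 18, 0, 0, 0, 0],
])

```text
t: 3.95
tool_pos: [492.9, -192.2, 107.1]
eef_rot: [[-0.224, 0.974, 0.001], [0.974, 0.224, -0.0], [-0.001, 0.001, -1.0]]
contact_force: [0.2, -0.2, -0.2]
gripper_width: -0.1
```

Run:
```python
from h import *
st()
c=camera("wrist");cv2.imwrite("pics/w5.png",cv2.resize(c["pixels"][100:300,150:370],None,fx=2.5,fy=2.5))
c=camera("scene");cv2.imwrite("pics/s5.png",cv2.resize(c["pixels"][95:150,230:290],None,fx=10,fy=10,interpolation=cv2.INTER_NEAREST))
```

```text
t3.95 pos [ 492.92 -192.2   107.06] yaw 102.97 tilt [ 0.0013 -0.0004] F [ 0.24 -0.24 -0.22] T [ 0.02 -0.01 -0.02] w -0.1 q [-0.42 -0.17  1.86  0.    1.45 -0.65]
```

View pics/s5.png

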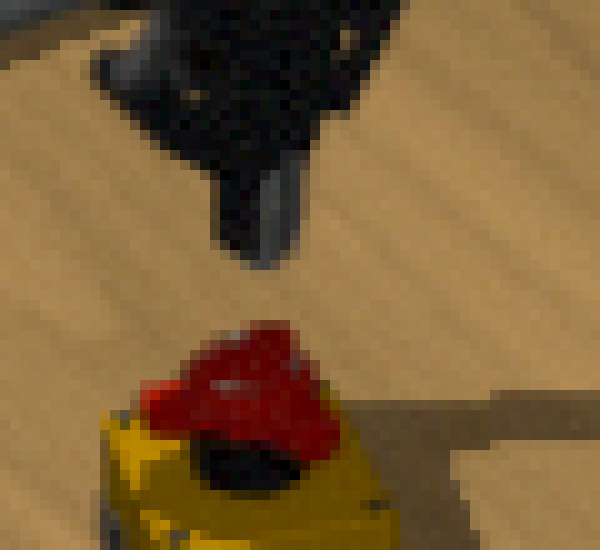

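View pics/w5.png

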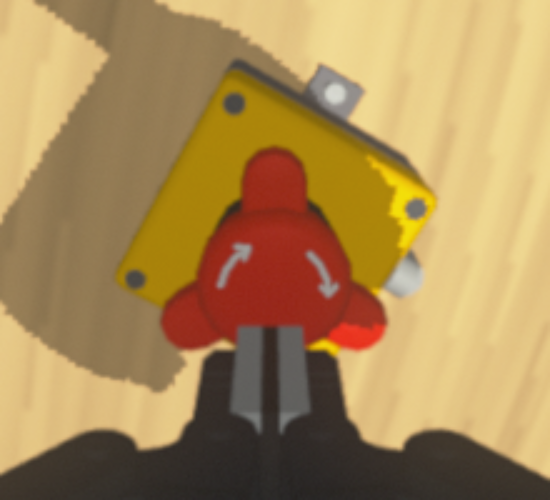

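Call:
carry_out([
  [0, 0, 2, 0, 0, 0, 0],
  [0, 0, 4, 0, 0, 0, 0],
  [0, 0, 6, 0, 0, 0, 0],
  [0, 0, 6, 0, 0, 0, 0],
])

```text
t: 4.45
tool_pos: [493.1, -192.3, 101.4]
eef_rot: [[-0.224, 0.974, 0.002], [0.974, 0.224, -0.001], [-0.001, 0.002, -1.0]]
contact_force: [0.4, 0.6, -0.4]
gripper_width: -0.1
```

Call:
carry_out([
  [0, 0, 4, 0, 0, 0, 0],
  [0, 0, 8, 0, 0, 0, 0],
  [0, 0, 12, 0, 0, 0, 0],
  [0, 0, 16, 0, 0, 0, 0],
  [0, 0, 16, 0, 0, 0, 0],
])

```text
t: 4.95
tool_pos: [492.8, -192.2, 84.7]
eef_rot: [[-0.224, 0.975, 0.001], [0.975, 0.224, -0.0], [-0.0, 0.001, -1.0]]
contact_force: [0.4, 1.2, 0.3]
gripper_width: -0.4
```

Run:
```python
from h import *
st()
c=camera("wrist");cv2.imwrite("pics/w6.png",cv2.resize(c["pixels"][100:300,150:370],None,fx=2.5,fy=2.5))
c=camera("scene");cv2.imwrite("pics/s6.png",cv2.resize(c["pixels"][95:150,230:290],None,fx=10,fy=10,interpolation=cv2.INTER_NEAREST))
```

```text
t4.95 pos [ 492.82 -192.16   84.69] yaw 102.97 tilt [ 0.0009 -0.0002] F [0.38 1.24 0.32] T [-0.02  0.03  0.01] w -0.4 q [-0.42 -0.16  1.89  0.    1.41 -0.65]
```

View pics/s6.png

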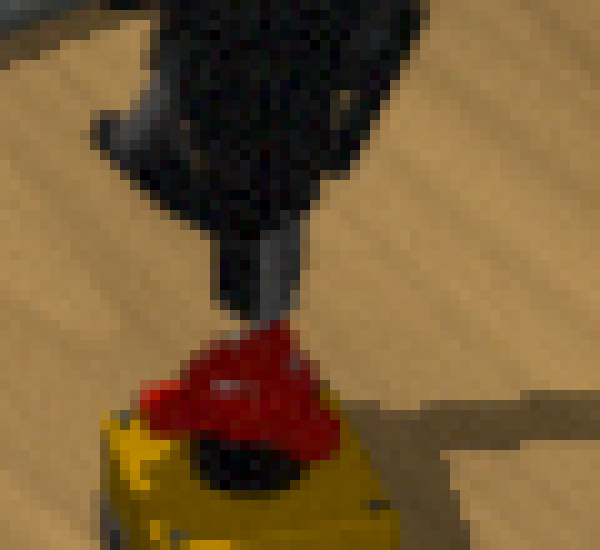

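View pics/w6.png

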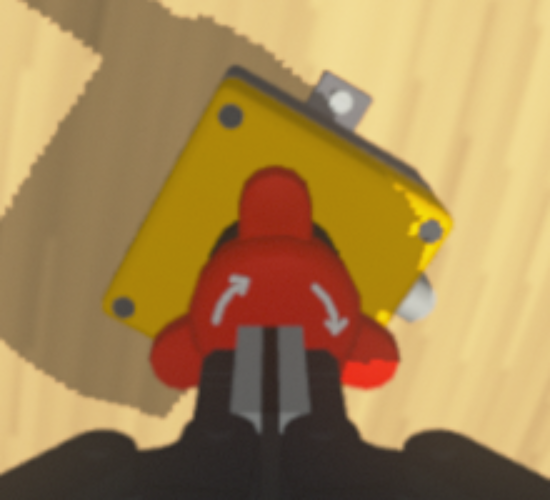

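Call:
carry_out([
  [0, 0, 3, 0, 0, 0, 0],
  [0, 0, 6, 0, 0, 0, 0],
  [0, 0, 9, 0, 0, 0, 0],
  [0, 0, 9, 0, 0, 0, 0],
])

```text
t: 5.45
tool_pos: [492.9, -192.2, 75.8]
eef_rot: [[-0.224, 0.974, 0.001], [0.974, 0.224, -0.0], [-0.0, 0.001, -1.0]]
contact_force: [-0.1, -0.6, 0.8]
gripper_width: -0.4
```

Call:
carry_out([
  [0, 0, 1.5, 0, 0, 0, 0],
  [0, 0, 3, 0, 0, 0, 0],
  [0, 0, 3, 0, 0, 0, 0],
])

```text
t: 5.75
tool_pos: [492.8, -192.1, 72.6]
eef_rot: [[-0.224, 0.974, 0.001], [0.974, 0.224, -0.0], [-0.0, 0.001, -1.0]]
contact_force: [-0.5, -0.3, 0.1]
gripper_width: 0.2
```

Call:
carry_out([
  [0, 0, 1, 0, 0, 0, 0],
  [0, 0, 2, 0, 0, 0, 0],
  [0, 0, 2, 0, 0, 0, 0],
])

```text
t: 6.05
tool_pos: [492.7, -192.1, 70.4]
eef_rot: [[-0.224, 0.974, 0.001], [0.974, 0.224, -0.0], [-0.0, 0.001, -1.0]]
contact_force: [-0.1, -0.0, -0.9]
gripper_width: 0.1
```

Run:
```python
from h import *
st()
c=camera("scene");cv2.imwrite("pics/s7.png",cv2.resize(c["pixels"][95:150,230:290],None,fx=10,fy=10,interpolation=cv2.INTER_NEAREST))
```

```text
t6.05 pos [ 492.74 -192.1    70.43] yaw 102.97 tilt [ 0.0005 -0.0001] F [-0.08 -0.02 -0.86] T [-0.04  0.02  0.02] w 0.1 q [-0.42 -0.14  1.9   0.    1.38 -0.65]
```

View pics/s7.png

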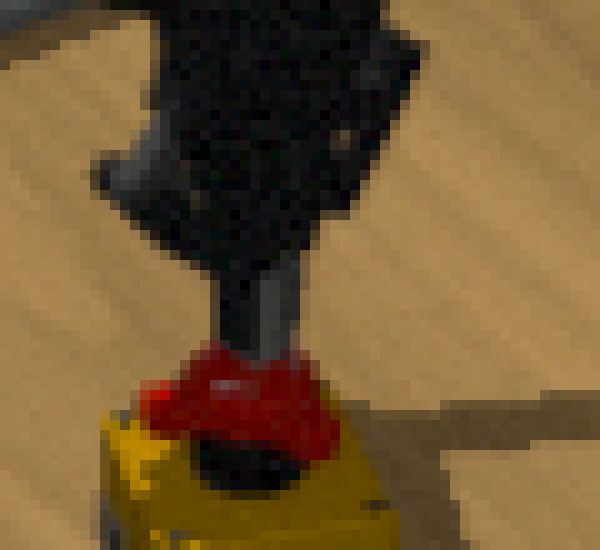

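Call:
carry_out([
  [0, 0, 1, 0, 0, 0, 0],
  [0, 0, 2, 0, 0, 0, 0],
  [0, 0, 3, 0, 0, 0, 0],
  [0, 0, 3, 0, 0, 0, 0],
])

```text
t: 6.5
tool_pos: [492.7, -192.1, 67.3]
eef_rot: [[-0.224, 0.974, 0.0], [0.974, 0.224, 0.0], [-0.0, 0.0, -1.0]]
contact_force: [0.1, 0.4, 0.9]
gripper_width: 0.1
```

Call:
carry_out([
  [0, 0, 1, 0, 0, 0, 0],
  [0, 0, 2, 0, 0, 0, 0],
  [0, 0, 2, 0, 0, 0, 0],
])

```text
t: 6.8
tool_pos: [492.9, -192.2, 65.6]
eef_rot: [[-0.224, 0.974, 0.001], [0.974, 0.224, -0.0], [-0.0, 0.001, -1.0]]
contact_force: [-0.5, -0.3, 4.4]
gripper_width: 0.2
```

Run:
```python
from h import *
st()
c=camera("scene");cv2.imwrite("pics/s8.png",cv2.resize(c["pixels"][95:150,230:290],None,fx=10,fy=10,interpolation=cv2.INTER_NEAREST))
```

```text
t6.80 pos [ 492.88 -192.17   65.56] yaw 102.97 tilt [ 0.0009 -0.0002] F [-0.52 -0.28  4.4 ] T [0.01 0.   0.01] w 0.2 q [-0.42 -0.14  1.91  0.    1.37 -0.65]
```

View pics/s8.png

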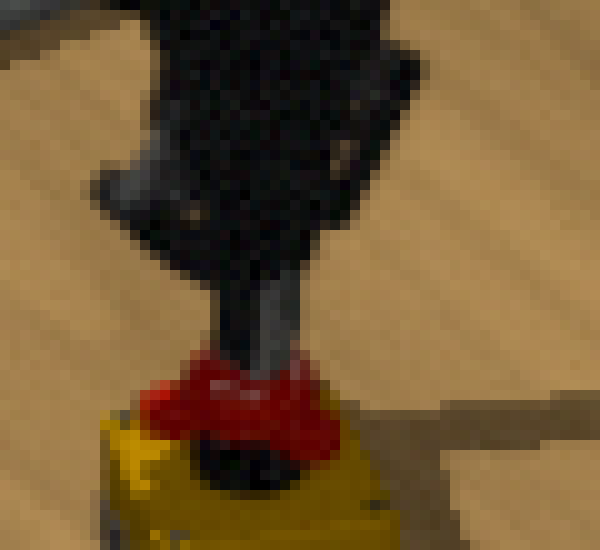

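Call:
carry_out([
  [0, 0, 2, 0, 0, 0, 0],
  [0, 0, 4, 0, 0, 0, 0],
  [0, 0, 6, 0, 0, 0, 0],
  [0, 0, 7.5, 0, 0, 0, 0],
  [0, 0, 7.5, 0, 0, 0, 0],
])

```text
t: 7.35
tool_pos: [493.1, -192.3, 58.5]
eef_rot: [[-0.224, 0.974, 0.002], [0.974, 0.224, -0.001], [-0.001, 0.001, -1.0]]
contact_force: [-0.6, 0.7, 7.2]
gripper_width: -0.1
```

Call:
carry_out([
  [0, 0, 1, 0, 0, 0, 0],
  [0, 0, 2, 0, 0, 0, 0],
  [0, 0, 2, 0, 0, 0, 0],
])

```text
t: 7.65
tool_pos: [493.4, -192.4, 57.0]
eef_rot: [[-0.224, 0.974, 0.002], [0.974, 0.224, -0.001], [-0.001, 0.002, -1.0]]
contact_force: [-0.5, -0.0, 8.1]
gripper_width: -0.1
```

Call:
carry_out([
  [0, 0, 1, 0, 0, 0, 0],
  [0, 0, 2, 0, 0, 0, 0],
  [0, 0, 2, 0, 0, 0, 0],
])

```text
t: 7.95
tool_pos: [494.0, -192.7, 56.4]
eef_rot: [[-0.224, 0.974, 0.004], [0.974, 0.224, -0.002], [-0.002, 0.003, -1.0]]
contact_force: [-1.8, 0.6, 14.1]
gripper_width: 0.0
```

Call:
carry_out([
  [0, 0, 1, 0, 0, 0, 0],
  [0, 0, 1, 0, 0, 0, 0],
])

```text
t: 8.15
tool_pos: [494.4, -192.8, 56.4]
eef_rot: [[-0.224, 0.974, 0.005], [0.974, 0.224, -0.002], [-0.003, 0.004, -1.0]]
contact_force: [-4.5, 2.3, 12.0]
gripper_width: -0.3
```

Call:
carry_out([
  [0, 0, -5, 0, 0, 0, 0],
  [0, 0, -15, 0, 0, 0, 0],
  [0, 0, -30, 0, 0, 0, 0],
  [0, 0, -50, 0, 0, 0, 0],
  [0, 0, -55, 0, 0, 0, 0],
  [0, 0, -55, 0, 0, 0, 0],
  [0, 0, -55, 0, 0, 0, 0],
])

```text
t: 8.85
tool_pos: [493.9, -192.6, 110.9]
eef_rot: [[-0.224, 0.974, 0.004], [0.974, 0.224, -0.002], [-0.003, 0.004, -1.0]]
contact_force: [0.2, -0.3, -1.0]
gripper_width: -0.2
```

Run:
```python
from h import *
st()
c=camera("wrist");cv2.imwrite("pics/w9.png",cv2.resize(c["pixels"][100:300,150:370],None,fx=2.5,fy=2.5))
c=camera("scene");cv2.imwrite("pics/s9.png",cv2.resize(c["pixels"][95:150,230:290],None,fx=10,fy=10,interpolation=cv2.INTER_NEAREST))
```

```text
t8.85 pos [ 493.88 -192.61  110.86] yaw 102.97 tilt [ 0.0044 -0.0018] F [ 0.23 -0.27 -1.01] T [-0.05  0.05  0.01] w -0.2 q [-0.42 -0.17  1.86  0.    1.45 -0.65]
```

View pics/s9.png

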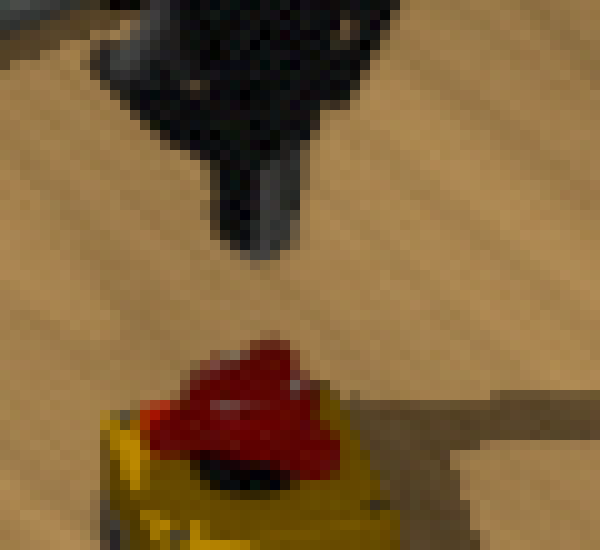

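View pics/w9.png

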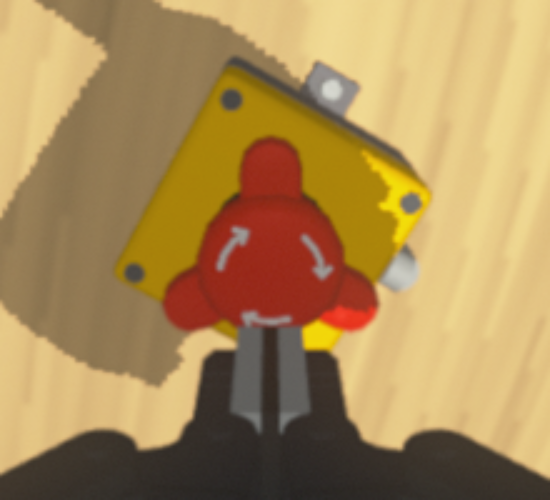

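Run:
```python
from h import *
goal((450,-167,110),103);goal((450,-167,37),103)
```

```text
[34.7, -36.9, 0.3] [0.19, 0.14, -0.03]
[34.9, -37.1, 73.3] [0.19, 0.14, -0.03]
```

Call:
carry_out([
  [15, -16, 0, 0.2, 0.1, 0, 0],
  [34.8, -37, 0, 0.2, 0.1, 0, 0],
  [34.8, -37, 0, 0.2, 0.1, 0, 0],
  [34.8, -37, 15, 0.2, 0.1, 0, 0],
  [34.8, -37, 30, 0.2, 0.1, 0, 0],
  [34.8, -37, 45, 0.2, 0.1, 0, 0],
  [34.8, -37, 60, 0.2, 0.1, 0, 0],
  [34.8, -37, 72, 0.2, 0.1, 0, 0],
  [34.8, -37, 73, 0.2, 0.1, 0, 0],
])

```text
t: 9.85
tool_pos: [449.3, -166.7, 35.0]
eef_rot: [[-0.224, 0.975, -0.003], [0.975, 0.224, 0.001], [0.001, -0.003, -1.0]]
contact_force: [-0.9, 0.3, -0.3]
gripper_width: -0.1
```

Run:
```python
from h import *
st()
c=camera("wrist");cv2.imwrite("pics/w10.png",cv2.resize(c["pixels"][100:300,150:370],None,fx=2.5,fy=2.5))
c=camera("scene");cv2.imwrite("pics/s10.png",cv2.resize(c["pixels"][95:150,230:290],None,fx=10,fy=10,interpolation=cv2.INTER_NEAREST))
```

```text
t9.85 pos [ 449.32 -166.74   35.05] yaw 102.96 tilt [-0.0028  0.0006] F [-0.89  0.29 -0.34] T [ 0.04 -0.02 -0.03] w -0.1 q [-0.41 -0.23  2.04 -0.    1.34 -0.63]
```

View pics/s10.png

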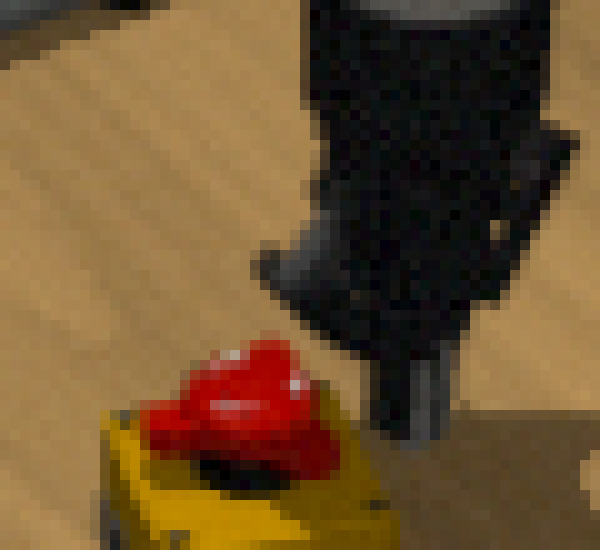

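View pics/w10.png

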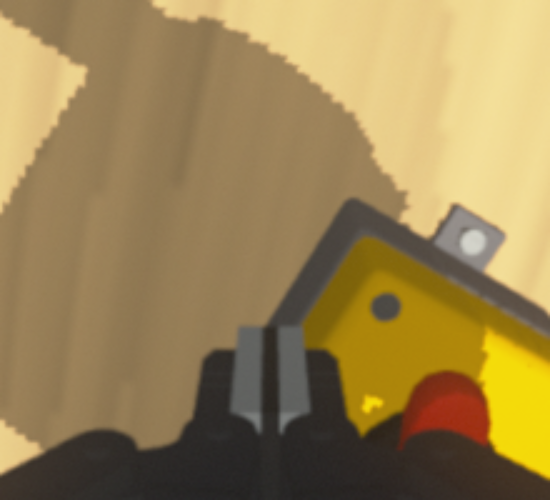

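Call:
carry_out([
  [0, 3, -4, 0, 0, 0, 0],
  [0, 6, -4, 0, 0, 0, 0],
  [0, 9, -4, 0, 0, 0, 0],
  [0, 12, -4, 0, 0, 0, 0],
  [0, 12, -4, 0, 0, 0, 0],
])

```text
t: 10.45
tool_pos: [462.2, -164.3, 41.1]
eef_rot: [[-0.225, 0.974, -0.0], [0.974, 0.225, -0.0], [-0.0, -0.0, -1.0]]
contact_force: [0.1, 0.2, 0.3]
gripper_width: 0.2
```

Run:
```python
from h import *
st()
c=camera("wrist");cv2.imwrite("pics/w11.png",cv2.resize(c["pixels"][100:300,150:370],None,fx=2.5,fy=2.5))
c=camera("scene");cv2.imwrite("pics/s11.png",cv2.resize(c["pixels"][95:150,230:290],None,fx=10,fy=10,interpolation=cv2.INTER_NEAREST))
```

```text
t10.45 pos [ 462.2  -164.26   41.14] yaw 102.98 tilt [-0.0004 -0.0004] F [0.15 0.2  0.33] T [-0.03 -0.    0.01] w 0.2 q [-0.39 -0.21  2.01 -0.    1.34 -0.62]
```

View pics/s11.png

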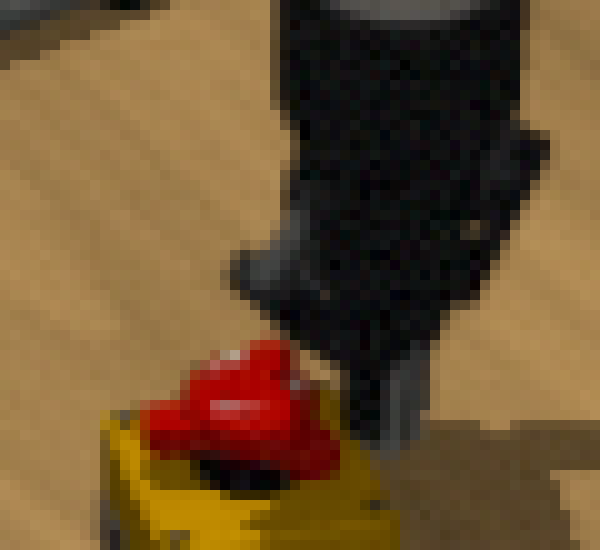

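View pics/w11.png

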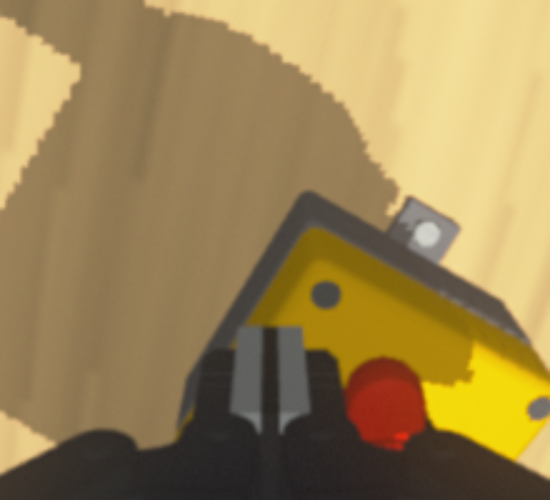

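```bash
cat > arc.py <<'E'
from h import *
import sys
C=np.array([493,-192.]);s=get_state();R=s["eef_rot"]
c=(R.T@np.r_[C-s["tool_pos"][:2],0])[:2];print("C in tool",c)
for p in map(float,sys.argv[1:]):
    a=np.radians(p);Q=np.array([[np.cos(a),-np.sin(a)],[np.sin(a),np.cos(a)]]);print(p,np.round(c-Q@c,1))
E
python3 arc.py 5 10 15 20
```

```text
C in tool [-33.97269252  24.12715987]
5.0 [2.  3.1]
10.0 [3.7 6.3]
15.0 [5.1 9.6]
20.0 [ 6.2 13.1]
```

Call:
carry_out([
  [2, 3.1, 0, 0, 0, 5, 0],
  [3.7, 6.3, 0, 0, 0, 10, 0],
  [5.1, 9.6, 0, 0, 0, 15, 0],
  [6.2, 13.1, 0, 0, 0, 20, 0],
  [6.2, 13.1, 0, 0, 0, 20, 0],
])

```text
t: 11.05
tool_pos: [473.2, -155.2, 40.9]
eef_rot: [[0.124, 0.992, -0.001], [0.992, -0.124, -0.0], [-0.0, -0.001, -1.0]]
contact_force: [-1.4, -0.5, 0.7]
gripper_width: -0.1
```

```bash
python3 arc.py 5 10 15 20 25 30
python3 - <<'E'
from h import *
st()
c=camera("wrist");cv2.imwrite("pics/w12.png",cv2.resize(c["pixels"][100:300,150:370],None,fx=2.5,fy=2.5))
c=camera("scene");cv2.imwrite("pics/s12.png",cv2.resize(c["pixels"][95:150,230:290],None,fx=10,fy=10,interpolation=cv2.INTER_NEAREST))
E
```

```text
C in tool [-34.08370091  24.21394472]
5.0 [2.  3.1]
10.0 [3.7 6.3]
15.0 [5.1 9.6]
20.0 [ 6.2 13.1]
25.0 [ 7.  16.7]
30.0 [ 7.5 20.3]
t11.05 pos [ 473.18 -155.19   40.9 ] yaw 82.90 tilt [-0.001  -0.0002] F [-1.4  -0.54  0.68] T [-0.    0.2  -0.04] w -0.1 q [-0.37 -0.19  1.99 -0.    1.34 -0.24]
```

View pics/s12.png

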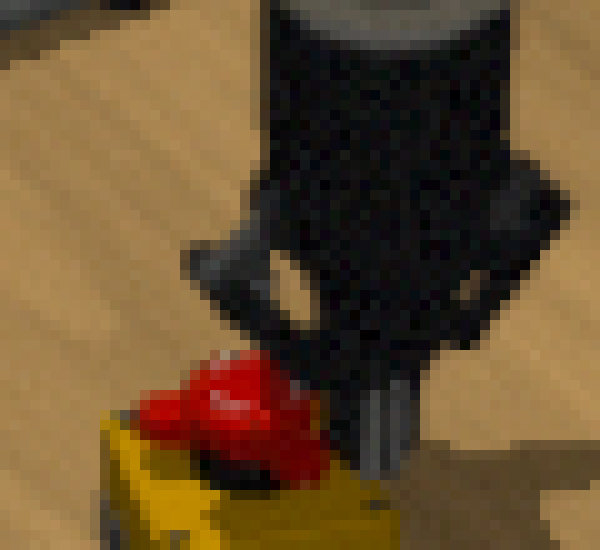

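View pics/w12.png

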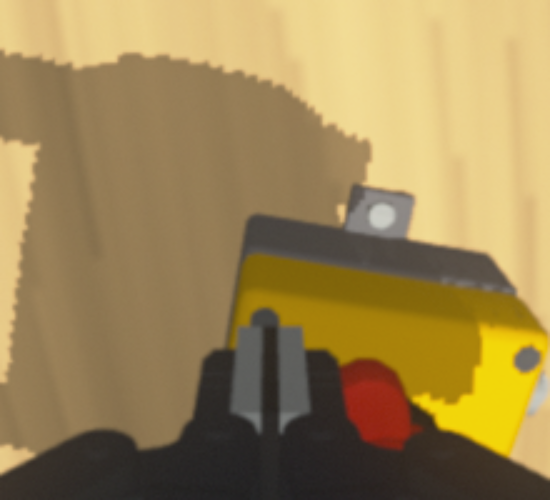

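Call:
carry_out([
  [2, 3.1, 0, 0, 0, 5, 0],
  [3.7, 6.3, 0, 0, 0, 10, 0],
  [5.1, 9.6, 0, 0, 0, 15, 0],
  [6.2, 13.1, 0, 0, 0, 20, 0],
  [6.2, 13.1, 0, 0, 0, 20, 0],
])

```text
t: 11.65
tool_pos: [486.8, -150.6, 40.9]
eef_rot: [[0.451, 0.892, -0.001], [0.892, -0.451, -0.0], [-0.0, -0.001, -1.0]]
contact_force: [-2.1, 2.0, 1.6]
gripper_width: -0.1
```

```bash
python3 arc.py 3 6 9 12 15
python3 - <<'E'
from h import *
st()
c=camera("wrist");cv2.imwrite("pics/w13.png",cv2.resize(c["pixels"][100:300,150:370],None,fx=2.5,fy=2.5))
c=camera("scene");cv2.imwrite("pics/s13.png",cv2.resize(c["pixels"][95:150,230:290],None,fx=10,fy=10,interpolation=cv2.INTER_NEAREST))
E
```

```text
C in tool [-34.11296474  24.19314209]
3.0 [1.2 1.8]
6.0 [2.3 3.7]
9.0 [3.4 5.6]
12.0 [4.3 7.6]
15.0 [5.1 9.7]
t11.65 pos [ 486.81 -150.64   40.93] yaw 63.17 tilt [-0.0011 -0.    ] F [-2.12  2.01  1.57] T [ 0.32  0.29 -0.01] w -0.1 q [-0.35 -0.16  1.97 -0.    1.34  0.12]
```

View pics/s13.png

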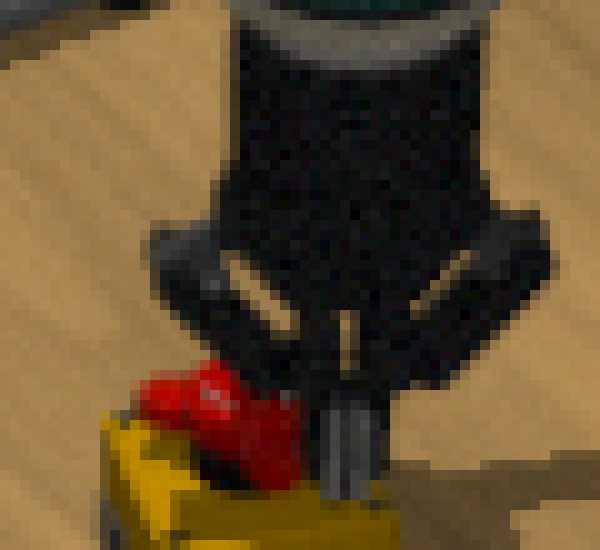

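View pics/w13.png

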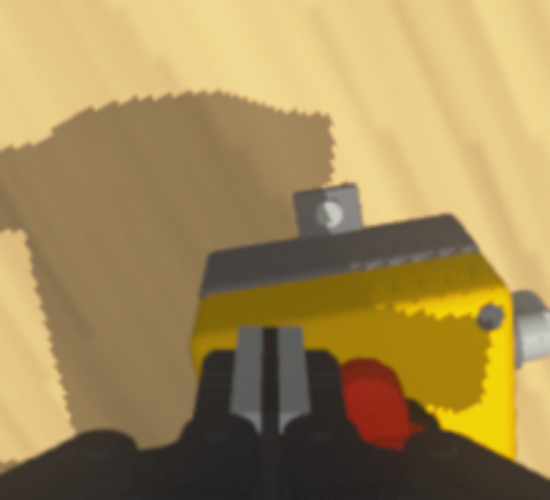

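Call:
carry_out([
  [1.2, 1.8, 0, 0, 0, 3, 0],
  [2.3, 3.7, 0, 0, 0, 6, 0],
  [3.4, 5.6, 0, 0, 0, 9, 0],
  [3.4, 5.6, 0, 0, 0, 9, 0],
])

```text
t: 12.15
tool_pos: [493.2, -150.2, 41.1]
eef_rot: [[0.581, 0.814, -0.001], [0.814, -0.581, -0.0], [-0.001, -0.001, -1.0]]
contact_force: [-1.5, 1.6, 2.9]
gripper_width: -0.1
```

```bash
python3 arc.py 3 6 9 12 15
python3 - <<'E'
from h import *
st()
c=camera("wrist");cv2.imwrite("pics/w14.png",cv2.resize(c["pixels"][100:300,150:370],None,fx=2.5,fy=2.5))
c=camera("scene");cv2.imwrite("pics/s14.png",cv2.resize(c["pixels"][95:150,230:290],None,fx=10,fy=10,interpolation=cv2.INTER_NEAREST))
E
```

```text
C in tool [-34.10026438  24.1316787 ]
3.0 [1.2 1.8]
6.0 [2.3 3.7]
9.0 [3.4 5.6]
12.0 [4.3 7.6]
15.0 [5.1 9.6]
t12.15 pos [ 493.18 -150.23   41.11] yaw 54.47 tilt [-0.0007 -0.0001] F [-1.46  1.62  2.93] T [0.33 0.28 0.04] w -0.1 q [-0.34 -0.15  1.96 -0.    1.34  0.28]
```

View pics/s14.png

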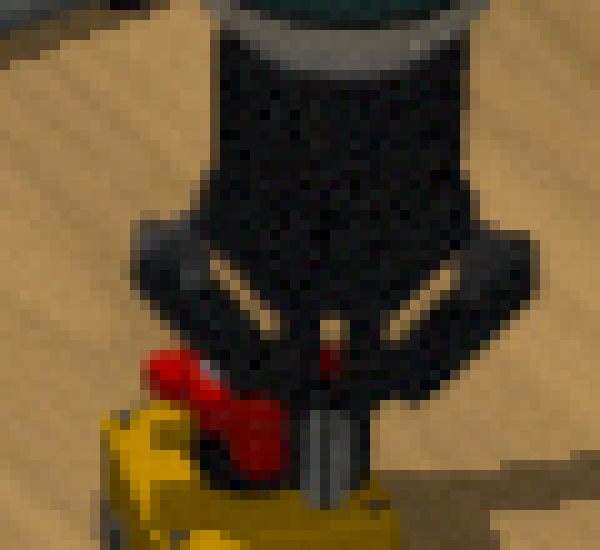

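View pics/w14.png

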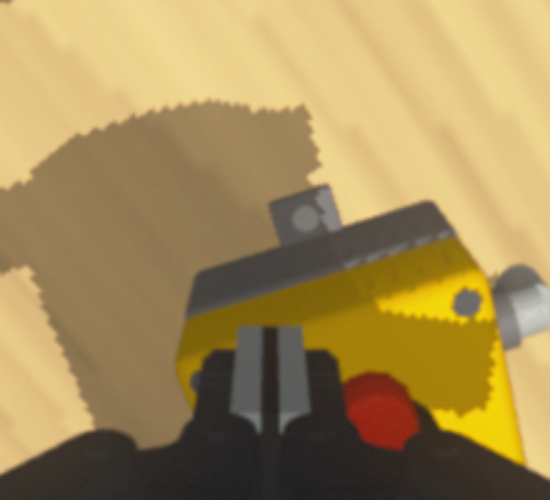

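```bash
python3 arc.py -8 -16 -24 -32 -40 -48
```

```text
C in tool [-34.02944481  24.21509847]
-8.0 [-3.7 -4.5]
-16.0 [-8.  -8.4]
-24.0 [-12.8 -11.7]
-32.0 [-18.  -14.4]
-40.0 [-23.5 -16.2]
-48.0 [-29.3 -17.3]
```

Call:
carry_out([
  [-3.7, -4.5, 0, 0, 0, -8, 0],
  [-8, -8.4, 0, 0, 0, -16, 0],
  [-12.8, -11.7, 0, 0, 0, -24, 0],
  [-18, -14.4, 0, 0, 0, -32, 0],
  [-23.5, -16.2, 0, 0, 0, -40, 0],
  [-29.3, -17.3, 0, 0, 0, -48, 0],
  [-34.5, -22, 0, 0, 0, -48, 0],
  [-39.7, -26.7, 0, 0, 0, -48, 0],
  [-39.7, -26.7, 0, 0, 0, -48, 0],
])

```text
t: 13.15
tool_pos: [447.5, -167.2, 41.0]
eef_rot: [[-0.214, 0.977, -0.001], [0.977, 0.214, -0.0], [-0.0, -0.001, -1.0]]
contact_force: [-0.1, 0.2, -0.1]
gripper_width: 0.0
```

Call:
carry_out([
  [0, 0, -20, 0, 0, 0, 0],
  [0, 0, -45, 0, 0, 0, 0],
  [0, 0, -80, 0, 0, 0, 0],
  [0, 0, -110, 0, 0, 0, 0],
  [0, 0, -120, 0, 0, 0, 0],
  [0, 0, -120, 0, 0, 0, 0],
])

```text
t: 13.75
tool_pos: [448.2, -167.4, 162.2]
eef_rot: [[-0.213, 0.977, 0.001], [0.977, 0.213, -0.001], [-0.001, 0.001, -1.0]]
contact_force: [-0.4, -0.2, -0.3]
gripper_width: -0.1
```

Run:
```python
from h import *
st()
c=camera("wrist");cv2.imwrite("pics/w15.png",cv2.resize(c["pixels"],None,fx=1.5,fy=1.5))
c=camera("scene");cv2.imwrite("pics/s15.png",cv2.resize(c["pixels"][95:150,230:290],None,fx=10,fy=10,interpolation=cv2.INTER_NEAREST))
```

```text
t13.75 pos [ 448.2  -167.36  162.17] yaw 102.31 tilt [ 0.0012 -0.0012] F [-0.38 -0.2  -0.28] T [ 0.02 -0.02  0.02] w -0.1 q [-0.41 -0.32  1.89 -0.    1.56 -0.63]
```

View pics/s15.png

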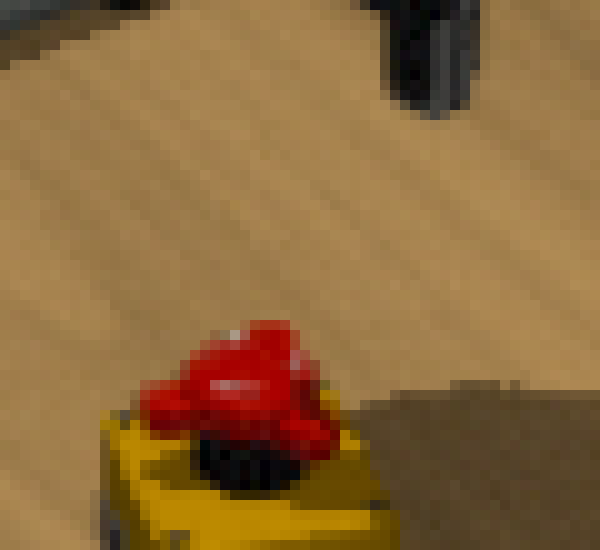

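View pics/w15.png

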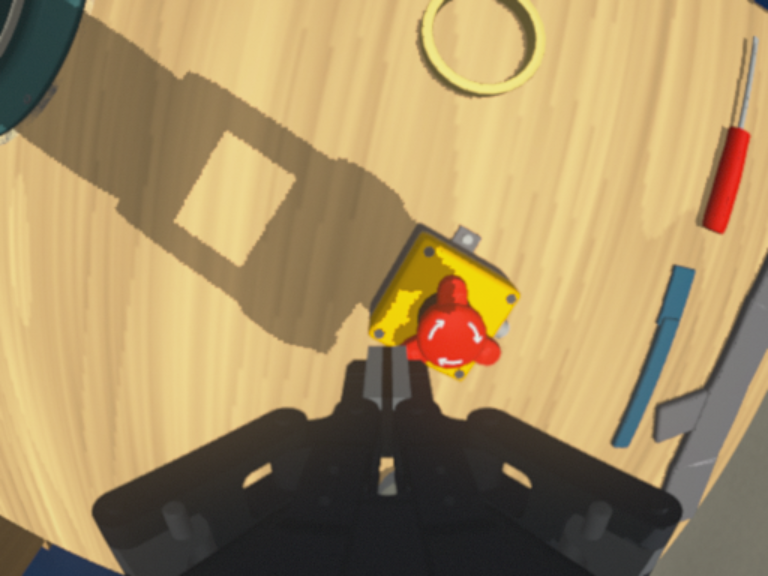

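Run:
```python
from h import *
goal((478,210,160),103)
```

```text
[361.8, 110.5, -0.3] [-0.11, -0.03, -0.67]
```

Call:
carry_out([
  [362, 110.5, 0, 0, 0, -0.7, 0],
  [362, 110.5, 0, 0, 0, -0.7, 0],
  [362, 110.5, 0, 0, 0, -0.7, 0],
  [362, 110.5, 0, 0, 0, -0.7, 0],
  [362, 110.5, 0, 0, 0, -0.7, 0],
  [362, 110.5, 0, 0, 0, -0.7, 0],
  [362, 110.5, 0, 0, 0, -0.7, 0],
  [362, 110.5, 0, 0, 0, -0.7, 0],
  [362, 110.5, 0, 0, 0, -0.7, 0],
  [362, 110.5, 0, 0, 0, -0.7, 0],
])

```text
t: 14.85
tool_pos: [477.3, 210.3, 158.0]
eef_rot: [[-0.227, 0.974, -0.004], [0.974, 0.227, -0.001], [0.0, -0.005, -1.0]]
contact_force: [-0.0, -0.3, 0.0]
gripper_width: -0.5
```

Run:
```python
from h import *
import time
for i in range(2):
    c=camera("wrist");st()
    for col in("blue","green"):
        for a,p,_ in comps(mask(c["pixels"],col),200,60,365,225): print(col,a,p,onz(c,*p,82,True))
cv2.imwrite("pics/w16.png",c["pixels"])
```

```text
t14.90 pos [477.53 209.68 158.41] yaw 103.03 tilt [-0.0037 -0.0008] F [-0.45  0.08  0.08] T [-0.07  0.03 -0.01] w 0.2 q [ 0.36 -0.21  1.81  0.    1.54  0.14]
blue 688 [270.91860465 138.35465116] [478.22941062 254.38079448  82.        ]
green 607 [272.29159802 206.00494234] [494.35451161 193.92634611  82.        ]
t14.95 pos [477.71 209.34 158.84] yaw 102.99 tilt [-0.0031 -0.0005] F [-0.03 -0.36  0.87] T [-0.01 -0.01 -0.01] w -0.2 q [ 0.36 -0.21  1.81  0.    1.54  0.14]
blue 689 [270.68359942 137.54281567] [478.20019097 254.3522323   82.        ]
green 612 [272.28594771 205.2745098 ] [494.47135683 193.82940218  82.        ]
```

View pics/w16.png

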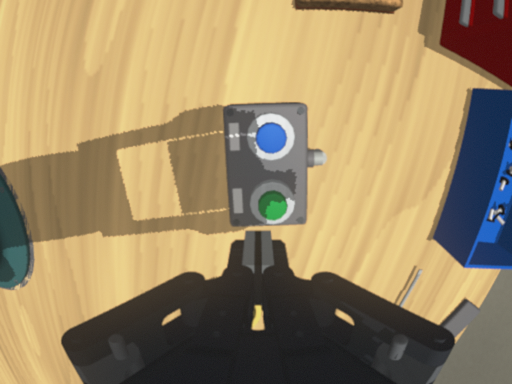

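Run:
```python
from h import *
goal((478,253,52),103)
```

```text
[42.5, 10.4, 106.8] [-0.18, -0.01, -0.01]
```

Call:
carry_out([
  [25, 6, 0, 0, 0, 0, 0],
  [42.5, 10.4, 0, 0, 0, 0, 0],
  [42.5, 10.4, 20, 0, 0, 0, 0],
  [42.5, 10.4, 40, 0, 0, 0, 0],
  [42.5, 10.4, 60, 0, 0, 0, 0],
  [42.5, 10.4, 80, 0, 0, 0, 0],
  [42.5, 10.4, 95, 0, 0, 0, 0],
  [42.5, 10.4, 105, 0, 0, 0, 0],
  [42.5, 10.4, 106, 0, 0, 0, 0],
  [42.5, 10.4, 106, 0, 0, 0, 0],
])

```text
t: 15.95
tool_pos: [478.2, 252.9, 53.3]
eef_rot: [[-0.224, 0.974, -0.003], [0.974, 0.224, -0.0], [0.0, -0.003, -1.0]]
contact_force: [0.0, 0.5, 0.6]
gripper_width: 0.2
```

Run:
```python
from h import *
st();goal((478,253,52),103)
c=camera("wrist");cv2.imwrite("pics/w17.png",c["pixels"])
c=camera("scene");cv2.imwrite("pics/s17.png",cv2.resize(c["pixels"][170:260,290:390],None,fx=6,fy=6,interpolation=cv2.INTER_NEAREST))
```

```text
t15.95 pos [478.22 252.93  53.26] yaw 102.97 tilt [-0.0028 -0.0003] F [0.05 0.53 0.62] T [ 0.03 -0.   -0.02] w 0.2 q [ 0.44 -0.1   1.89  0.    1.35  0.21]
[0.1, -0.2, 1.3] [-0.16, -0.02, -0.03]
```

View pics/w17.png

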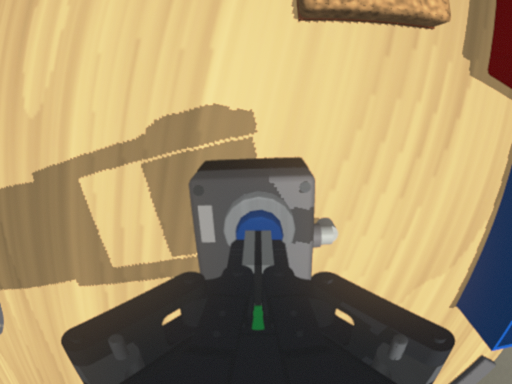

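View pics/s17.png

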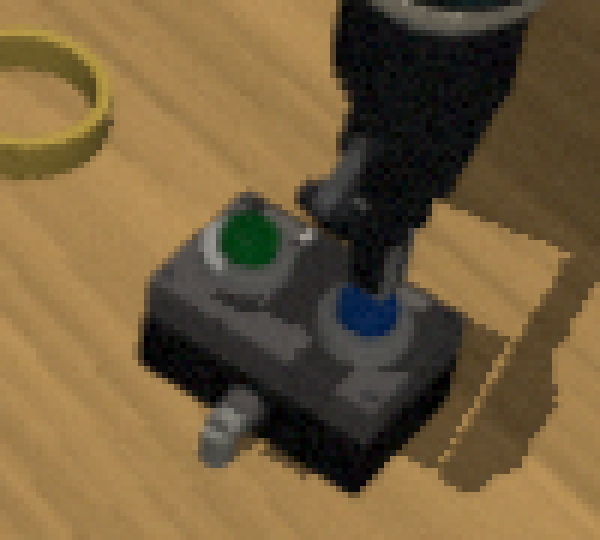

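Call:
carry_out([
  [0, 0, 2, 0, 0, 0, 0],
  [0, 0, 4, 0, 0, 0, 0],
  [0, 0, 6, 0, 0, 0, 0],
  [0, 0, 8, 0, 0, 0, 0],
  [0, 0, 10, 0, 0, 0, 0],
  [0, 0, 10, 0, 0, 0, 0],
])

```text
t: 16.65
tool_pos: [478.4, 253.2, 43.6]
eef_rot: [[-0.225, 0.974, -0.002], [0.974, 0.225, 0.0], [0.0, -0.002, -1.0]]
contact_force: [-0.8, -0.7, 1.6]
gripper_width: -0.1
```

Call:
carry_out([
  [0, 0, 1.5, 0, 0, 0, 0],
  [0, 0, 3, 0, 0, 0, 0],
  [0, 0, 4.5, 0, 0, 0, 0],
  [0, 0, 4.5, 0, 0, 0, 0],
])

```text
t: 17.05
tool_pos: [478.5, 253.2, 39.1]
eef_rot: [[-0.225, 0.974, -0.002], [0.974, 0.225, 0.0], [0.001, -0.002, -1.0]]
contact_force: [-0.9, -0.7, 5.3]
gripper_width: 0.3
```

Call:
carry_out([
  [0, 0, 1, 0, 0, 0, 0],
  [0, 0, 2, 0, 0, 0, 0],
  [0, 0, 2, 0, 0, 0, 0],
])

```text
t: 17.35
tool_pos: [478.6, 253.3, 38.5]
eef_rot: [[-0.225, 0.974, -0.001], [0.974, 0.225, 0.0], [0.001, -0.001, -1.0]]
contact_force: [-7.5, -3.6, 18.7]
gripper_width: 0.0
```

Run:
```python
from h import *
c=camera("scene");cv2.imwrite("pics/s18.png",cv2.resize(c["pixels"][170:260,290:390],None,fx=6,fy=6,interpolation=cv2.INTER_NEAREST))
```

Call:
carry_out([
  [0, 0, -5, 0, 0, 0, 0],
  [0, 0, -15, 0, 0, 0, 0],
  [0, 0, -40, 0, 0, 0, 0],
  [0, 0, -80, 0, 0, 0, 0],
  [0, 0, -120, 0, 0, 0, 0],
  [-20, 0, -160, 0, 0, 0, 0],
  [-20, 0, -160, 0, 0, 0, 0],
  [-20, 0, -160, 0, 0, 0, 0],
])

```text
t: 18.2
tool_pos: [483.7, 233.6, 199.3]
eef_rot: [[-0.224, 0.975, 0.0], [0.975, 0.224, 0.001], [0.001, 0.0, -1.0]]
contact_force: [0.1, -0.2, -1.0]
gripper_width: 0.2
```

Run:
```python
from h import *
st()
c=camera("scene");cv2.imwrite("pics/s19.png",cv2.resize(c["pixels"][95:260,225:390],None,fx=3.6,fy=3.6))
a=cv2.imread("pics/scene0.png");d=cv2.absdiff(a,c["pixels"]).max(2)
cv2.imwrite("pics/d19.png",(d>40).astype(np.uint8)*255)
cv2.imwrite("pics/s19b.png",cv2.resize(np.hstack([a[95:260,225:390],c["pixels"][95:260,225:390]]),None,fx=2.4,fy=2.4,interpolation=cv2.INTER_NEAREST))
c=camera("wrist");cv2.imwrite("pics/w19.png",c["pixels"])
```

```text
t18.20 pos [483.71 233.62 199.34] yaw 102.94 tilt [0.0002 0.001 ] F [ 0.12 -0.17 -0.98] T [ 0.01  0.02 -0.01] w 0.2 q [ 0.4  -0.19  1.73  0.    1.6   0.18]
```

View pics/s18.png

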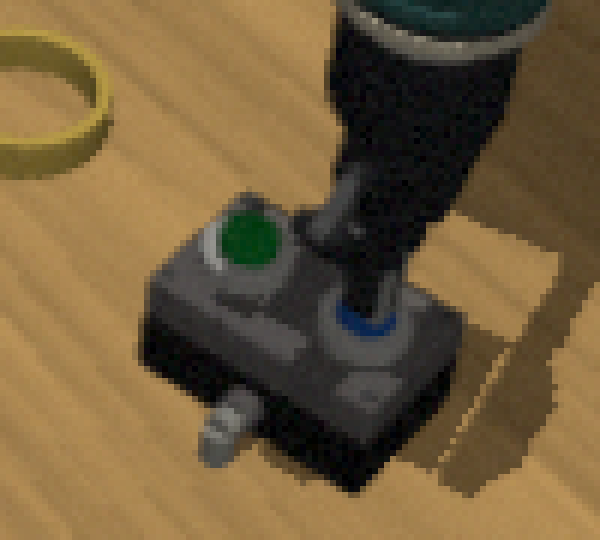

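View pics/s19b.png

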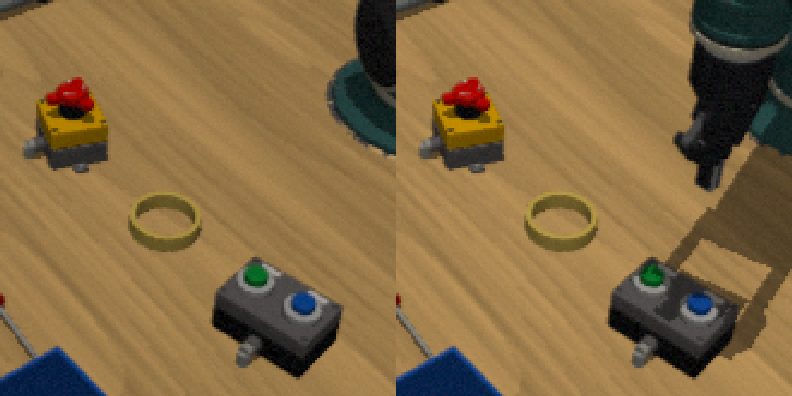

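View pics/d19.png

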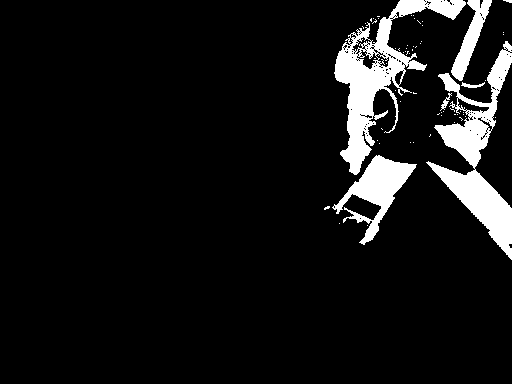

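Blue is back up, the mushroom is out at its rest angle, and the only changes from the start picture are the arm and its shadow. I'm handing the job in.

```bash
python3 -c "
from station import finish_job
print(finish_job())"
```

```text
the job is handed in; nothing more can be done
None
```

The emergency-stop check and the reset press are both done, in the order asked, and I handed the job in at about 18 s.

- **Stop button:** I pushed the mushroom in with the shut fingertips, reading about 14 N at the end of its travel. After I lifted off, the picture showed it staying in, about 8 mm lower. I then pushed one lobe clockwise from the side with 2–3 N until the button jumped up. I backed the finger off the same way, and the head returned to its rest angle.
- **Reset button:** I pressed the blue button to its stop, reading about 19 N, and the picture showed it sunk level with its bezel. It came up again when I lifted off.
- **Last checks:** Compared with the start picture, the final scene picture shows only the arm and its shadow changed. The mushroom is out, both control buttons are up, and the loose things are in place. The contact force was near zero with the arm well clear. The green button was not touched.
- **Disagreement:** The shut fingertips sit about 38 mm behind the reported TCP, not at it. The camera views suggested this and first contact confirmed it, so I set working heights from contact and force.

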